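# Cull the chewed covers and fit out the dog's treat puzzle

## Robot

A 6-joint arm with a two-finger parallel gripper is mounted at the origin on the work surface. World frame = base frame: x ahead of the robot, y to its left, z up, the work surface at z = 0. Lengths are in mm, angles in rad, forces in N, time in s.
With the tool pointing down it reaches from about 300 to 750 mm from the base axis. Payload 8.5 kg.
Tool frame: the origin (TCP) lies at the very end of the fingers, on their centre line; the grasp point (between the pads) lies 19 mm behind it; z points along the fingers, y is the direction in which the jaws open and shut (so a half turn about z gives the same grasp; the last joint's range is limited). The gripper opens to 88 mm and grips with 3 to 60 N. Pads are 18 mm wide; open, the fingers measure 123 mm over their backs; the gripper's body (75 mm by 187 mm) begins 45 mm behind the grasp point.
Start: joints at [0.943, 0.381, 1.297, -0, 1.464, -0.215], TCP at [220.636, 503.786, 238.748] pointing down, gripper open.
Joint ranges: [-3.11, 3.11], [-0.89, 2.33], [0.22, 2.48], [-1.42, 4.56], [0.17, 2.85], [-2.88, 2.88]. Speed limits (rad/s): [2.39, 2.39, 3.14, 3.14, 3.14, 3.14].

## Interface

Orientations are given as a unit quaternion [w, x, y, z].
In Python, from plant import ctrl, imaging gives the robot as it stands.
- The arm moves only by the shell command python3 -m inch 'ROWS' [FORCE]. ROWS is text: rows parted by semicolons, each of 7 numbers parted by spaces: the opening, from 0 (shut) to 1 (fully open), then the shift along the tool's x, y, z normalised to -1 to 1, where 1 is 0.75 m, then the turn, a rotation vector about the tool's x, y, z normalised to -1 to 1, where 1 is 2 pi rad. In form: fingers x y z wx wy wz; .... A call has 1 to 12 rows; each row is the pose to reach, as a shift and turn from the pose measured when the call began, along the tool's axes at that moment, turning the shorter way round; what a row does not reach only later rows make up. A row lasts 1/8 s, in which the tool goes at most 62.5 mm and 10.7 degrees, less where a joint would pass 70% of its speed; a pose out of reach is approached as far as the arm can. A call with a number of a shift or a turn outside -1 to 1 is refused whole. A call with a gripper value outside its range is refused whole. The fingers move at their own pace and stop on an object; FORCE is the grip in N (left out, the last holds). Time passes only in rows, so rows that repeat a pose let the fingers close. It gives the time, the measured TCP pose, the force and the opening at its end, in the units of the state.
- ctrl.observe(): the state, without advancing time (a new reading comes with each control period).
- imaging.capture(name): name is "scene" or "top" or "wrist"; returns a dict with "pixels" (384x512x3 uint8, red, green, blue), "intrinsics" (3x3 intrinsics, pixels), "k1" (the pictures are not rectified: a ray, as slopes to the right and down, at radius r is drawn at 1 + k1 r^2 times it, then the intrinsics apply), "R" (3x3) and "t" (3): a world point X has camera coordinates R X + t. Camera axes: x right, y down, z forward; pixel columns grow to the right and rows downward; lengths in mm; the calibration is good to about 2 mm. A picture is of the moment at which its call begins. There is no depth.
- ctrl.hand_in(): hands the job in, once; it reports no verdict.
Trained networks look in the newest picture that a camera, given by its name, has taken for a name from the list of things; names that differ only in an ending like _2 or _b are one class to them, and where a whole thing is asked for, a point or a joint stands for the part that bears it (a point fixed in the world has none). Each returns a list of dicts, best first, with "confidence" (0 to 1); they miss things now and then, are a little off and sometimes report something else, mostly with a low value. They report only what shows in the picture. A call takes as long as a camera call. They do not tell look-alikes from the thing itself.
- imaging.recognise(camera, label): "at" ([row, column] in pixels, amid what is visible of it).
- imaging.outline_of(camera, label): "pixels" (384x512 bool, what is visible of it) and "at" ([row, column] in pixels, amid what is visible of it).
The state is a dict: "time_s": time; "joints": joint angles; "dq": joint speeds; "joint_efforts": joint torques, N m; "position": TCP position; "eef_rot": TCP orientation; "ft_force": force on the tool from outside, world axes, zero at the start; "torque": the same for the moment, N m; "width": finger opening in mm.
Only numpy, scipy, OpenCV 4.12 (cv2) and the standard library are available. Lean on these libraries where they do the work, as an engineer would, in place of code of your own. Each camera call takes 0.05 s, during which the arm holds its last target. There are 200 camera calls.

## Task

Get the dog's treat puzzle ready again: first put the two chewed blue covers, the round and the square one with a piece bitten out, into the black discard tub. Only after both are in the tub, take the two sound ones and lay each, grip up, in the green puzzle board's recess of its own outline, fully home. Leave the oblong cover in the board and the other things on the bench where they are.

Things in the scene. Friction and masses are not known exactly. Their poses are not given: they have to be found in the camera images.
- round_cover: Sound round cover: full blue disc, 96 mm diameter, 15 mm thick, about 120 g, lying on the bench grip up. On top along its own x axis, through its centre, stands a white grip rib 50 mm long, 16 mm wide and 26 mm high (top at 41 mm). Origin: centre of the full outline, on the underside; z up when the grip is up.
- square_cover: Sound square cover: full blue square plate, 84 by 84 mm (sides along its x and y), 15 mm thick, about 120 g, lying on the bench grip up. On top along its own x axis, through its centre, stands a white grip rib 50 mm long, 16 mm wide and 26 mm high (top at 41 mm). Origin: centre of the full outline, on the underside; z up when the grip is up.
- chewed_round: Chewed round cover: same blue disc (96 mm, 15 mm thick), but with a jagged bite about 30 mm deep and 65 mm wide out of its +y edge. On top along its own x axis, through its centre, stands a white grip rib 50 mm long, 16 mm wide and 26 mm high (top at 41 mm). Origin: centre of the full outline, on the underside; z up when the grip is up.
- chewed_square: Chewed square cover: same blue plate (84 by 84 mm, 15 mm thick), but with its +x +y corner bitten off, about 42 mm along either side. On top along its own x axis, through its centre, stands a white grip rib 50 mm long, 16 mm wide and 26 mm high (top at 41 mm). Origin: centre of the full outline, on the underside; z up when the grip is up.
- board: Green plastic puzzle board fixed on the bench, 236 (x) by 250 (y) by 24 mm high, origin at the centre of its underside. Three recesses 12 mm deep open at its top: a round and a square one side by side, and an oblong one along its +x side, already filled.
- round_recess (a point): Centre of the floor of the board's round recess: 104 mm diameter, 12 mm deep; floor 12 mm above the bench. Axes as the board's.
- square_recess (a point): Centre of the floor of the board's square recess: 92 by 92 mm, sides along the board's x and y, 12 mm deep; floor 12 mm above the bench. Axes as the board's.
- oblong_cover: Blue oblong cover, 44 by 180 mm and 15 mm thick, with a white grip rib 26 mm high, already in the board's oblong recess (origin 66 mm along the board's +x from its centre). Leave alone.
- tub: Black plastic discard tub, open at the top, fixed on the bench: 220 by 220 mm outside, 80 mm high, walls and floor 4 mm. Origin: centre of its underside; sides along its x and y.
- whistle: Yellow plastic dog whistle, 75 mm long (along x), 25 mm high, beyond the covers. Origin underneath, about mid-length. Leave alone.
- keys: Silver key ring with two keys, 80 mm long (along x), 3 mm high, flat on the bench beyond the covers. Origin underneath, mid-length. Leave alone.
- brush: Wooden-handled brush, 190 mm long, lying at the robot's far left. Leave alone.
Mind the look-alikes: they are no part of the job. What is shaped like the square_cover but red or yellow is not meant.

How it is judged (in metres and radians):
On the way, in this order (a step that is already met when the one before it is completed fails the run):
1. both chewed covers lie in the discard tub (x of chewed_round in the frame of tub between -0.1 and 0.1 m and y of chewed_round in the frame of tub between -0.1 and 0.1 m and z of chewed_round in the frame of tub between 0 and 0.075 m and x of chewed_square in the frame of tub between -0.1 and 0.1 m and y of chewed_square in the frame of tub between -0.1 and 0.1 m and z of chewed_square in the frame of tub between 0 and 0.075 m), for 0.2 s.
2. both sound covers lie home in their recesses (horizontal distance between round_cover and round_recess below 0.009 m and z of round_cover in the frame of round_recess between -0.003 and 0.003 m and angle between each of round_cover, square_cover's own z axis and vertical below 0.06 rad and horizontal distance between square_cover and square_recess below 0.009 m and z of square_cover in the frame of square_recess between -0.003 and 0.003 m), for 0.2 s.
At the end, for the whole second after the job is handed in: Chewed covers inside the tub (within 100 mm of its centre along each side, under 75 mm up). Sound round and square covers grip up in the round and square recess: centre within 9 mm, height within 3 mm of the floor, tilt under 0.06 rad. All four at rest, under 0.02 m/s (all of step 1 and all of step 2 and linear speed of each of chewed_round, chewed_square, round_cover, square_cover below 0.02 m/s); the robot touches nothing.
It fails at once if a sound cover moved more than 50 mm before both chewed ones are in the tub (distance of any of round_cover, square_cover from where it was at the start of the episode above 0.05 m and not (x of chewed_round in the frame of tub between -0.1 and 0.1 m and y of chewed_round in the frame of tub between -0.1 and 0.1 m and z of chewed_round in the frame of tub between 0 and 0.075 m and x of chewed_square in the frame of tub between -0.1 and 0.1 m and y of chewed_square in the frame of tub between -0.1 and 0.1 m and z of chewed_square in the frame of tub between 0 and 0.075 m)).
It fails at once if the oblong cover moved more than 15 mm (distance of oblong_cover from where it was at the start of the episode above 0.015 m).
It fails at once if the whistle, keys or brush moved more than 30 mm (distance of any of whistle, keys, brush from where it was at the start of the episode above 0.03 m).
It also fails if it takes over 72 s, if anything falls off the work surface, if the arm or the gripper's body presses on something with over 40 N, if the wrist force passes 120 N, or if a joint passes its speed limit or range.

## Working session

There is one attempt and no reset: what is moved stays moved. The work goes in short steps, Python scripts to look and compute and a shell command to move; the robot and the scene stay as the last step left them, time stands still between calls to the robot, and variables do not carry over. Pictures are saved under pics/ and viewed, about 8 in all and at most 12, crops included, and the job is handed in when it is done.

```bash
mkdir -p pics; ls; cat > h.py <<'E'
import numpy as np, cv2
from plant import ctrl, imaging
from scipy.spatial.transform import Rotation as Rn
def cap(n,f=None):
    c=imaging.capture(n)
    if f: cv2.imwrite('pics/'+f+'.png',c['pixels'][:,:,::-1])
    return c
def world(c,row,col,z):
    K=np.array(c['intrinsics'],float);R=np.array(c['R'],float);t=np.array(c['t'],float)
    d=np.array([(col-K[0,2])/K[0,0],(row-K[1,2])/K[1,1]]);u=d.copy()
    for _ in range(20): u=d/(1+c['k1']*(u@u))
    C=-R.T@t; v=R.T@np.array([u[0],u[1],1.])
    return (C+v*(z-C[2])/v[2])
def pix(c,X):
    p=np.array(c['R'])@np.array(X,float)+np.array(c['t']);u=p[:2]/p[2]
    u=u*(1+c['k1']*(u@u));K=np.array(c['intrinsics']);return K[1,1]*u[1]+K[1,2],K[0,0]*u[0]+K[0,2]
def rel(xyz,yaw=None):
    """xyz target TCP, yaw of jaw(y) axis in world (mod pi); prints row shift & turn"""
    s=ctrl.observe();q=s['eef_rot'];R=Rn.from_quat([q[1],q[2],q[3],q[0]])
    sh=R.inv().apply(np.array(xyz)-s['position'])/750
    y=R.as_matrix()[:,1];cur=np.arctan2(y[1],y[0])
    out=np.zeros(3)
    if yaw is not None:
        d=(yaw-cur+np.pi/2)%np.pi-np.pi/2
        yt=np.array([np.cos(cur+d),np.sin(cur+d),0]);zt=np.array([0,0,-1.])
        T=np.stack([np.cross(yt,zt),yt,zt],1)
        out=(R.inv()*Rn.from_matrix(T)).as_rotvec()/(2*np.pi)
    print('shift',sh.round(4),'turn',out.round(4),'curyaw',round(np.degrees(cur),1),'pos',np.round(s['position'],1))
E
python3 - <<'E'
from h import *
a=cap('top','top0');b=cap('scene','scene0')
for n in ['round_cover','square_cover','chewed_round','chewed_square','board','tub','oblong_cover','whistle','keys','brush']:
    for r in imaging.recognise('top',n)[:4]:
        print(n,round(r['confidence'],2),np.round(r['at']),world(a,*r['at'],15).round())
s=ctrl.observe();print(s['time_s'],s['position'],s['eef_rot'],s['width'])
E
```

```text
pics
round_cover 0.74 [203. 262.] [468.  74.  15.]
round_cover 0.24 [201. 193.] [481. 317.  15.]
square_cover 0.92 [161. 305.] [614. -85.  15.]
square_cover 0.76 [250. 369.] [ 292. -302.   15.]
square_cover 0.67 [120. 181.] [773. 355.  15.]
square_cover 0.63 [245. 331.] [ 312. -167.   15.]
chewed_round 0.83 [153. 260.] [646.  73.  15.]
chewed_square 0.71 [208. 302.] [447. -68.  15.]
chewed_square 0.41 [201. 122.] [490. 571.  15.]
board 0.94 [200. 191.] [486. 323.  15.]
tub 0.94 [191. 376.] [ 498. -337.   15.]
oblong_cover 0.9 [177. 188.] [568. 333.  15.]
oblong_cover 0.27 [190. 377.] [ 502. -340.   15.]
brush 0.78 [202. 126.] [487. 559.  15.]
brush 0.39 [202. 190.] [479. 328.  15.]
0.6 [220.63571146 503.77665209 238.74163302] [-6.76868518e-06  2.04942501e-01  9.78774014e-01 -1.74118520e-05] 88.50040549084555
```

View pics/top0.png

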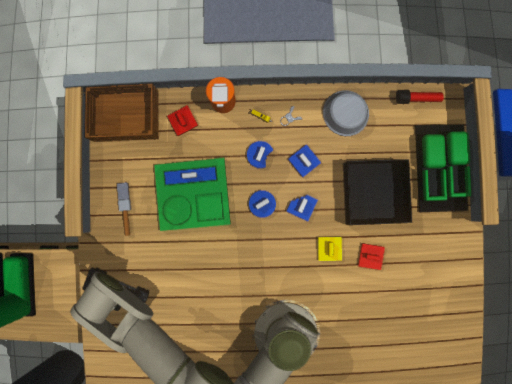

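The top view shows sound round at (203,262), chewed round at (153,260), square at (161,305) and chewed square at (208,302). The board is at (195,192) and the tub at (191,377). Next I'll get the rib poses and enlarge the picture.

```bash
cat > m.py <<'E'
from h import *
a=cap('top')
im=a['pixels'];hsv=cv2.cvtColor(im,cv2.COLOR_RGB2HSV)
cv2.imwrite('pics/crop1.png',cv2.resize(im[135:240,145:425,::-1],None,fx=2.8,fy=2.8,interpolation=cv2.INTER_CUBIC))
def ribs(n,r,c,w=13):
    s=hsv[r-w:r+w,c-w:c+w].astype(int)
    m=((s[:,:,1]<90)&(s[:,:,2]>150))
    y,x=np.nonzero(m)
    P=np.array([world(a,yy+r-w,xx+c-w,41)[:2] for yy,xx in zip(y,x)])
    mu=P.mean(0);ev,V=np.linalg.eigh(np.cov(P.T));v=V[:,1]
    print(n,'rib n',len(P),mu.round(1),'yaw',round(np.degrees(np.arctan2(v[1],v[0]))%180,1),'std',np.sqrt(ev).round(1))
ribs('rc',203,262);ribs('cr',153,260);ribs('sq',161,305);ribs('cs',208,302)
for n,z in (('board',24),('tub',80)):
    o=imaging.outline_of('top',n)[0];m=o['pixels'].astype(np.uint8)
    cs=max(cv2.findContours(m,0,2)[0],key=cv2.contourArea)[:,0]
    P=np.array([world(a,p[1],p[0],z)[:2] for p in cs],np.float32)
    print(n,cv2.minAreaRect(P))
E
python3 m.py
```

```text
rc rib n 60 [466.4  71.8] yaw 119.4 std [ 4.4 13.7]
cr rib n 63 [642.4  73.8] yaw 158.7 std [ 4.7 15.6]
sq rib n 63 [615.9 -82.5] yaw 36.0 std [ 4.5 14.3]
cs rib n 64 [457.2 -69.2] yaw 147.5 std [ 5.3 16. ]
board ((508.3692626953125, 320.0695495605469), (235.7676544189453, 253.27976989746094), 4.27866268157959)
tub ((493.4913330078125, -321.0491027832031), (223.64767456054688, 237.09820556640625), 0.5298212170600891)
```

```bash
sleep 4; ls pics
```

```text
crop1.png
scene0.png
top0.png
```

View pics/crop1.png

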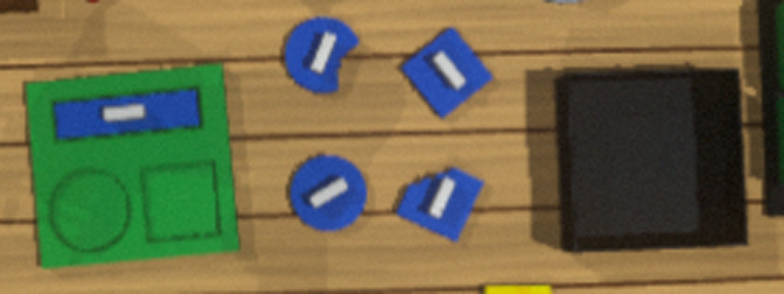

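Both crops agree. The bitten round is the far left cover and the bitten square the near right one; the sound ones are near left and far right. I'll move above the chewed round.

```bash
python3 -c "
from h import *
rel([642,74,190],np.radians(68.7))
print(ctrl.observe()['joints'])"
```

```text
shift [-0.7445 -0.2995  0.065 ] turn [ 0.     -0.     -0.0065] curyaw 66.3 pos [220.6 503.8 238.7]
[ 9.42695870e-01  3.80599015e-01  1.29740611e+00  1.41997402e-05
  1.46357296e+00 -2.15231097e-01]
```

```bash
R='x'; python3 -m inch '0.6 -0.7445 -0.2995 0.065 0 0 -0.0065;0.6 -0.7445 -0.2995 0.065 0 0 -0.0065;0.6 -0.7445 -0.2995 0.065 0 0 -0.0065;0.6 -0.7445 -0.2995 0.065 0 0 -0.0065;0.6 -0.7445 -0.2995 0.065 0 0 -0.0065;0.6 -0.7445 -0.2995 0.065 0 0 -0.0065;0.6 -0.7445 -0.2995 0.065 0 0 -0.0065;0.6 -0.7445 -0.2995 0.065 0 0 -0.0065;0.6 -0.7445 -0.2995 0.065 0 0 -0.0065;0.6 -0.7445 -0.2995 0.065 0 0 -0.0065;0.6 -0.7445 -0.2995 0.065 0 0 -0.0065;0.6 -0.7445 -0.2995 0.065 0 0 -0.0065' 30
cat >> h.py <<'E'
def wrib(c,xy,zr=41,half=45):
    """rib centre / yaw from white pixels near world xy in picture c"""
    hsv=cv2.cvtColor(c['pixels'],cv2.COLOR_RGB2HSV).astype(int)
    m=((hsv[:,:,1]<80)&(hsv[:,:,2]>150)).astype(np.uint8)
    cnt=cv2.findContours(m,0,1)[0]
    for k in cnt:
        if cv2.contourArea(k)<100: continue
        P=np.array([world(c,p[0][1],p[0][0],zr)[:2] for p in k],np.float32)
        r=cv2.minAreaRect(P)
        if np.hypot(*(np.array(r[0])-xy))<half:
            b=cv2.boxPoints(r);e=max((b[1]-b[0],b[2]-b[1]),key=np.linalg.norm)
            print('rib',np.round(r[0],1),np.round(r[1],1),'yaw',round(np.degrees(np.arctan2(e[1],e[0]))%180,1))
E
python3 -c "
from h import *
c=cap('wrist','w1')
wrib(c,[642,74])
print(pix(c,[642,74,41]))
rel([642,74,18],np.radians(68.7))"
```

```text
time_s: 2.25
position: [641.5, 74.7, 190.0]
eef_rot: [-0.0, 0.185, 0.983, 0.0]
ft_force: [-0.0, 0.1, 0.1]
width: 53.1
rib [641.   72.9] [16.1 47.5] yaw 158.7
(np.float64(184.37451596215226), np.float64(253.21730768190668))
shift [-0.0014 -0.001   0.2297] turn [ 0.     -0.      0.0001] curyaw 68.7 pos [641.3  75.  190.3]
```

View pics/w1.png

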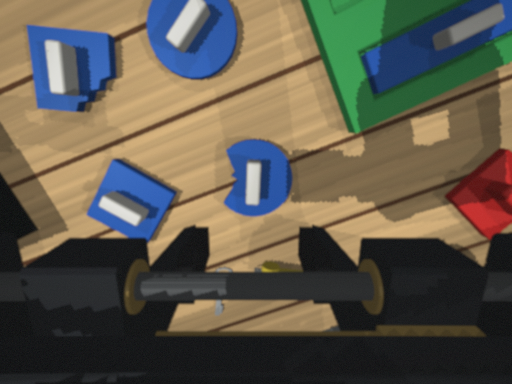

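The wrist picture shows the bitten round at about (180,255), directly below the tool, with its rib as predicted. Time to descend and grip.

```bash
python3 -m inch '0.6 -0.001 -0.002 0.08 0 0 0;0.6 -0.001 -0.002 0.16 0 0 0;0.6 -0.001 -0.002 0.21 0 0 0;0.6 -0.001 -0.002 0.229 0 0 0;0.6 -0.001 -0.002 0.229 0 0 0;0 -0.001 -0.002 0.229 0 0 0;0 -0.001 -0.002 0.229 0 0 0;0 -0.001 -0.002 0.229 0 0 0;0 -0.001 -0.002 0.229 0 0 0' 35
python3 -c "
from h import *
rel([641,73,140]);rel([493,-268,140],np.radians(0));rel([493,-268,140],np.radians(90));print(ctrl.observe()['width'])"
```

```text
time_s: 3.42
position: [641.7, 73.4, 18.9]
eef_rot: [0.0, 0.184, 0.983, 0.0]
ft_force: [-0.8, 0.3, 3.0]
width: 15.6
shift [ 0.0006 -0.0007 -0.1614] turn [0. 0. 0.] curyaw 68.7 pos [641.7  73.4  18.9]
shift [ 0.0196 -0.496  -0.1616] turn [1.000e-04 0.000e+00 1.909e-01] curyaw 68.7 pos [641.7  73.4  18.9]
shift [ 0.0196 -0.496  -0.1616] turn [ 0.0001  0.0001 -0.0591] curyaw 68.7 pos [641.7  73.4  18.9]
15.627682265544708
```

Gripped (15.6 mm). Next: lift, carry to the tub at (530,-275) and release at TCP z 65.

```bash
python3 -m inch '0 0 0 -0.08 0 0 0;0 0 0 -0.16 0 0 0' ; python3 -c "
from h import *
rel([530,-275,140]);rel([530,-275,60]);print(ctrl.observe()['width'])"
```

```text
time_s: 3.68
position: [641.1, 73.3, 139.9]
eef_rot: [-0.001, 0.184, 0.983, 0.0]
ft_force: [1.9, 0.5, -2.0]
width: 15.7
shift [-3.030e-02 -4.866e-01 -1.000e-04] turn [0. 0. 0.] curyaw 68.7 pos [641.1  73.3 139.9]
shift [-0.0305 -0.4865  0.1066] turn [0. 0. 0.] curyaw 68.7 pos [641.1  73.3 139.9]
15.68841741466946
```

```bash
python3 -m inch '0 -0.0303 -0.4866 0 0 0 0;0 -0.0303 -0.4866 0 0 0 0;0 -0.0303 -0.4866 0 0 0 0;0 -0.0303 -0.4866 0 0 0 0;0 -0.0303 -0.4866 0 0 0 0;0 -0.0303 -0.4866 0 0 0 0;0 -0.0303 -0.4866 0 0 0 0;0 -0.0303 -0.4866 0 0 0 0' ; python3 -c "
from h import *
c=cap('wrist','w2');print(ctrl.observe()['width']);rel([530,-275,50])"
```

```text
time_s: 4.68
position: [529.9, -274.5, 139.7]
eef_rot: [-0.001, 0.185, 0.983, 0.0]
ft_force: [-0.4, -1.2, -0.5]
width: 15.9
16.156426622360588
shift [-0.0005 -0.0015  0.1197] turn [0. 0. 0.] curyaw 68.8 pos [ 530.2 -273.9  139.8]
```

View pics/w2.png

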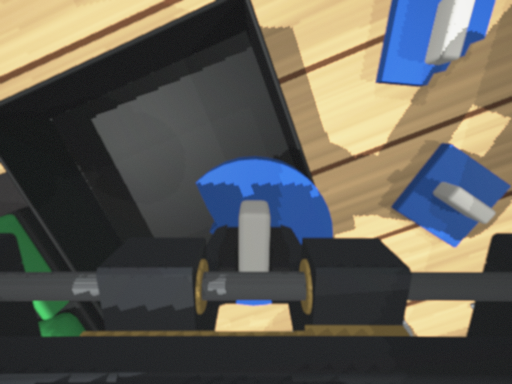

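```bash
python3 -c "
from h import *
c=cap('wrist')
for p in [(10,253),(178,308),(100,5),(2,245),(315,250)]: print(p,world(c,*p,80).round(),world(c,*p,0).round())
"
```

```text
(10, 253) [ 400. -224.   80.] [ 374. -214.    0.]
(178, 308) [ 522. -225.   80.] [ 543. -216.    0.]
(100, 5) [ 388. -411.   80.] [ 358. -473.    0.]
(2, 245) [ 394. -227.   80.] [ 366. -218.    0.]
(315, 250) [ 623. -314.   80.] [ 685. -339.    0.]
```

The pictured rim puts the tub at about (498,-333), so I'll shift the drop point to (535,-290).

```bash
python3 -c "
from h import *
rel([535,-290,50])"
```

```text
shift [-0.0138 -0.018   0.1198] turn [0. 0. 0.] curyaw 68.8 pos [ 530.3 -273.7  139.9]
```

```bash
python3 -m inch '0 -0.0138 -0.018 0 0 0 0;0 -0.0138 -0.018 0.06 0 0 0;0 -0.0138 -0.018 0.12 0 0 0;0 -0.0138 -0.018 0.12 0 0 0;0.5 -0.0138 -0.018 0.12 0 0 0;0.5 -0.0138 -0.018 0.12 0 0 0;0.5 -0.0138 -0.018 0.12 0 0 0;0.5 -0.0138 -0.018 0.12 0 0 0;0.5 -0.0138 -0.018 0.04 0 0 0;0.5 -0.0138 -0.018 -0.05 0 0 0'; python3 -c "
from h import *
c=cap('top','t2');print(ctrl.observe()['width']);
cv2.imwrite('pics/t2c.png',cv2.resize(c['pixels'][130:240,240:430,::-1],None,fx=3,fy=3))
rel([457,-69,170],np.radians(57.5))"
```

```text
time_s: 6.02
position: [534.8, -289.9, 173.7]
eef_rot: [-0.001, 0.184, 0.983, 0.001]
ft_force: [0.9, -1.1, -0.1]
width: 44.0
44.09601557894348
shift [0.207  0.2382 0.0142] turn [-0.0005  0.0018  0.0315] curyaw 68.8 pos [ 537.2 -291.6  183.1]
```

View pics/t2c.png

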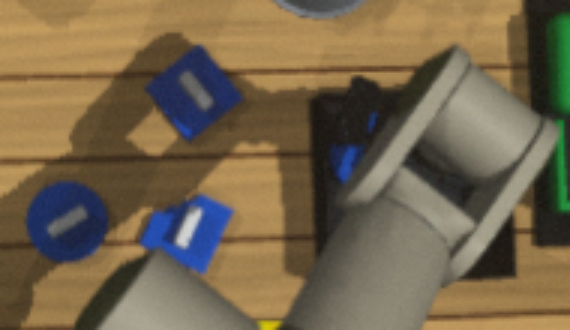

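The chewed round shows blue inside the tub, at about (160,345) in the crop. Moving on to the chewed square.

```bash
python3 -m inch '0.6 0.207 0.2382 0.014 0 0 0.0315;0.6 0.207 0.2382 0.014 0 0 0.0315;0.6 0.207 0.2382 0.014 0 0 0.0315;0.6 0.207 0.2382 0.014 0 0 0.0315;0.6 0.207 0.2382 0.014 0 0 0.0315;0.6 0.207 0.2382 0.014 0 0 0.0315;0.6 0.207 0.2382 0.014 0 0 0.0315'; python3 -c "
from h import *
c=cap('wrist');wrib(c,[457,-69]);rel([457,-69,18],np.radians(57.5));
c=cap('top');o=imaging.recognise('top','chewed_round');print([(round(r['confidence'],2),world(c,*r['at'],20).round()) for r in o])
c=cap('wrist','w3')"
```

```text
time_s: 6.95
position: [457.5, -70.1, 170.1]
eef_rot: [0.006, 0.28, 0.96, -0.003]
ft_force: [0.3, -1.1, 0.3]
width: 53.0
rib [455.9 -68.9] [16.1 49.4] yaw 155.0
shift [0.0036 0.0013 0.2027] turn [-0.0003  0.0019 -0.0002] curyaw 57.4 pos [457.4 -70.  170. ]
[(0.85, array([ 542., -289.,   20.])), (0.48, array([610., -75.,  20.])), (0.33, array([779., -35.,  20.]))]
```

```bash
python3 -m inch '0.6 0.0036 0.0013 0.05 0 0.002 -0.021;0.6 0.0036 0.0013 0.12 0 0.002 -0.021;0.6 0.0036 0.0013 0.18 0 0.002 -0.021;0.6 0.0036 0.0013 0.202 0 0.002 -0.021;0.6 0.0036 0.0013 0.202 0 0.002 -0.021;0 0.0036 0.0013 0.202 0 0.002 -0.021;0 0.0036 0.0013 0.202 0 0.002 -0.021;0 0.0036 0.0013 0.202 0 0.002 -0.021;0 0.0036 0.0013 0.202 0 0.002 -0.021;0 0.0036 0.0013 0.13 0 0.002 -0.021;0 0.0036 0.0013 0.03 0 0.002 -0.021;0 0.0036 0.0013 0.03 0 0.002 -0.021'; python3 -c "
from h import *
print(ctrl.observe()['width']);rel([460,-368,145])"
```

```text
time_s: 8.65
position: [456.6, -67.8, 150.7]
eef_rot: [0.002, 0.216, 0.976, -0.002]
ft_force: [-0.3, 0.6, -3.2]
width: 15.8
15.808913843394032
shift [-0.173  -0.3609  0.0094] turn [0. 0. 0.] curyaw 65.0 pos [456.6 -67.8 150.7]
```

```bash
python3 -m inch '0 -0.173 -0.361 0.005 0 0 0;0 -0.173 -0.361 0.005 0 0 0;0 -0.173 -0.361 0.005 0 0 0;0 -0.173 -0.361 0.005 0 0 0;0 -0.173 -0.361 0.005 0 0 0;0 -0.173 -0.361 0.005 0 0 0;0 -0.173 -0.361 0.005 0 0 0;0 -0.173 -0.361 0.005 0 0 0'; python3 -c "
from h import *
c=cap('wrist','w4');print(ctrl.observe()['width']);rel([460,-368,52])"
```

```text
time_s: 9.65
position: [460.0, -366.7, 148.0]
eef_rot: [0.002, 0.216, 0.976, -0.001]
ft_force: [-0.2, 0.2, -1.5]
width: 15.7
15.904617069667761
shift [ 1.000e-04 -1.200e-03  1.283e-01] turn [0. 0. 0.] curyaw 65.1 pos [ 460.1 -366.8  148.2]
```

View pics/w4.png

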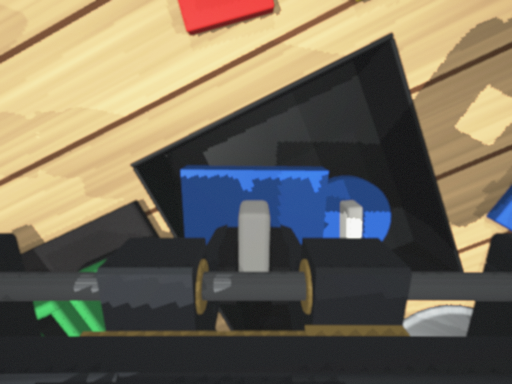

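The round lies in the tub at (215,350), and the square is above the free side with margins inside the rim. Lower and release.

```bash
python3 -m inch '0 0 -0.001 0.06 0 0 0;0 0 -0.001 0.128 0 0 0;0 0 -0.001 0.128 0 0 0;0.5 0 -0.001 0.128 0 0 0;0.5 0 -0.001 0.128 0 0 0;0.5 0 -0.001 0.128 0 0 0;0.5 0 -0.001 0.128 0 0 0;0.5 0 -0.001 0.06 0 0 0;0.5 0 -0.001 -0.03 0 0 0;0.5 0 -0.001 -0.08 0 0 0'; python3 -c "
from h import *
c=cap('wrist','w5');print(ctrl.observe()['width'])
for p in [(160,135),(37,392)]: print(world(c,*p,80))
rel([616,-82.5,170],np.radians(126))
print(ctrl.observe()['joints'][5])"
```

```text
time_s: 10.95
position: [459.8, -367.4, 211.4]
eef_rot: [0.003, 0.216, 0.976, -0.002]
ft_force: [-0.6, -0.2, -0.0]
width: 43.9
43.87461372034674
[ 382.221748  -467.2082297   80.       ]
[ 384.97117515 -193.88800376   80.        ]
shift [-0.0263  0.4335  0.0595] turn [-0.0022  0.0015 -0.1691] curyaw 65.1 pos [ 460.8 -368.6  216.6]
-2.011517934044389
```

View pics/w5.png

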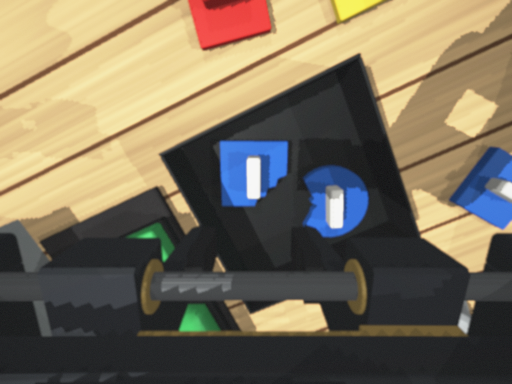

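Both chewed covers lie flat in the tub, at (173,255) and (200,335). Now the sound square.

```bash
python3 -m inch '0.6 -0.0263 0.4335 0.0595 -0.002 0.0015 -0.169;0.6 -0.0263 0.4335 0.0595 -0.002 0.0015 -0.169;0.6 -0.0263 0.4335 0.0595 -0.002 0.0015 -0.169;0.6 -0.0263 0.4335 0.0595 -0.002 0.0015 -0.169;0.6 -0.0263 0.4335 0.0595 -0.002 0.0015 -0.169;0.6 -0.0263 0.4335 0.0595 -0.002 0.0015 -0.169;0.6 -0.0263 0.4335 0.0595 -0.002 0.0015 -0.169;0.6 -0.0263 0.4335 0.0595 -0.002 0.0015 -0.169;0.6 -0.0263 0.4335 0.0595 -0.002 0.0015 -0.169'; python3 -c "
from h import *
c=cap('wrist');wrib(c,[616,-82]);
hsv=cv2.cvtColor(c['pixels'],cv2.COLOR_RGB2HSV).astype(int)
rel([616,-82,18],np.radians(126));print(ctrl.observe()['joints'][5])"
```

```text
time_s: 12.12
position: [615.7, -83.6, 170.2]
eef_rot: [0.0, -0.307, 0.952, -0.001]
ft_force: [-0.2, -0.2, -0.6]
width: 53.1
rib [614.8 -83.4] [48.  14.5] yaw 37.0
shift [-0.0016  0.0017  0.203 ] turn [-0.0003 -0.0001 -0.0005] curyaw 125.8 pos [615.7 -83.5 170.2]
-2.520037324422904
```

```bash
python3 -m inch '0.6 0 0 0.05 0 0 -0.003;0.6 0 0 0.12 0 0 -0.003;0.6 0 0 0.18 0 0 -0.003;0.6 0 0 0.202 0 0 -0.003;0.6 0 0 0.202 0 0 -0.003;0 0 0 0.202 0 0 -0.003;0 0 0 0.202 0 0 -0.003;0 0 0 0.202 0 0 -0.003;0 0 0 0.202 0 0 -0.003;0 0 0 0.13 0 0 -0.003;0 0 0 0.03 0 0 -0.003;0 0 0 0.03 0 0 -0.003' 35; python3 -c "
from h import *
print(ctrl.observe()['width'])
c=cap('wrist','w6')
b=np.radians(4.28)
rel([460,265,150],b+np.pi/2)"
```

```text
time_s: 13.68
position: [617.1, -83.9, 152.1]
eef_rot: [0.003, -0.316, 0.949, -0.003]
ft_force: [-0.2, 0.5, -1.1]
width: 15.7
15.702561608705555
shift [-0.1121  0.4973 -0.0011] turn [-0.0008  0.0007  0.0906] curyaw 126.9 pos [616.7 -83.8 151.3]
```

Gripped. I'll hover past the board so the wrist camera sees the recesses.

```bash
python3 -c "
from h import *
rel([580,300,200],np.radians(94.3))"
```

```text
shift [-0.2682  0.4382 -0.067 ] turn [-0.0008  0.0007  0.0905] curyaw 126.9 pos [616.7 -83.8 151.3]
```

```bash
python3 -m inch '0 -0.268 0.438 -0.067 -0.0008 0.0007 0.0905;0 -0.268 0.438 -0.067 -0.0008 0.0007 0.0905;0 -0.268 0.438 -0.067 -0.0008 0.0007 0.0905;0 -0.268 0.438 -0.067 -0.0008 0.0007 0.0905;0 -0.268 0.438 -0.067 -0.0008 0.0007 0.0905;0 -0.268 0.438 -0.067 -0.0008 0.0007 0.0905;0 -0.268 0.438 -0.067 -0.0008 0.0007 0.0905;0 -0.268 0.438 -0.067 -0.0008 0.0007 0.0905;0 -0.268 0.438 -0.067 -0.0008 0.0007 0.0905'; python3 -c "
from h import *
c=cap('wrist','w7');print(ctrl.observe()['width'])"
```

```text
time_s: 14.85
position: [580.2, 298.1, 199.0]
eef_rot: [-0.001, -0.037, 0.999, -0.001]
ft_force: [0.1, 0.3, -1.1]
width: 15.9
15.668633107296618
```

View pics/w7.png

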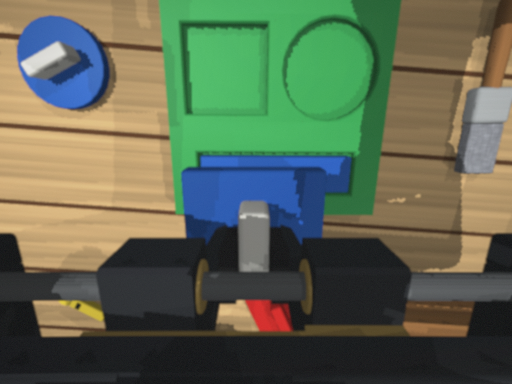

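The square recess rim has corners at about (22,182), (22,269), (114,268) and (115,186). The round rim spans columns 283 to 376 and rows 17 to 119.

```bash
python3 - <<'E'
from h import *
c=cap('wrist')
Q=np.array([world(c,*p,24)[:2] for p in [(22,181),(22,270),(114,269),(115,186)]],np.float32)
print(Q.round(1),Q.mean(0),cv2.minAreaRect(Q))
P=np.array([world(c,*p,24)[:2] for p in [(68,283),(68,376),(17,330),(119,328),(32,297),(100,362),(33,363),(104,297)]],np.float32)
print(cv2.fitEllipse(P))
hsv=cv2.cvtColor(c['pixels'],cv2.COLOR_RGB2HSV)
g=cv2.inRange(hsv,(50,80,40),(75,255,255))
k=max(cv2.findContours(g,0,1)[0],key=cv2.contourArea)[:,0]
# left/right board edges
for lo,hi in ((150,215),(360,405)):
    e=np.array([p for p in k if lo<p[0]<hi and 3<p[1]<205 ])
    rows={}
    for x,y in e: rows.setdefault(y,[]).append(x)
    W=np.array([world(c,y,(min if lo<300 else max)(v),24)[:2] for y,v in rows.items()],np.float32)
    v=cv2.fitLine(W,cv2.DIST_HUBER,0,.01,.01).ravel();print('edge',v, np.degrees(np.arctan2(v[1],v[0])))
# held cover edge at z of its top (TCP-3)
s=ctrl.observe();z=s['position'][2]-3
A,B=world(c,168,184,z),world(c,168,323,z);print('cover edge',A,B,np.degrees(np.arctan2(*(B-A)[1::-1])),np.linalg.norm(A-B))
E
```

```text
[[418.  209.5]
 [411.1 302.8]
 [503.2 309.9]
 [511.3 215.1]] [460.92145 259.33762] ((461.03515625, 258.923583984375), (93.43842315673828, 95.18685150146484), 4.443685054779053)
((452.4438171386719, 371.49371337890625), (98.55791473388672, 103.76341247558594), 135.46229553222656)
edge [9.9760163e-01 6.9217011e-02 5.0442966e+02 1.9451172e+02] 3.9690163
edge [9.9769080e-01 6.7919806e-02 4.8653687e+02 4.4134564e+02] 3.8945165
cover edge [539.71697361 255.89529812 196.52166685] [534.05603257 333.34764616 196.52166685] 94.18027755915266 77.65894970689665
```

Estimated centres are square (461,259) and round (452.5,372), with board yaw 4°. The held cover's edge is at 94.2°, so it's aligned.

```bash
python3 -c "
from h import *
rel([461,259,70],np.radians(94))
rel([461,259,32],np.radians(94))"
```

```text
shift [ 0.1624 -0.0401  0.1729] turn [-0.0001 -0.0001  0.0005] curyaw 94.2 pos [580.4 298.  199.5]
shift [ 0.1623 -0.0401  0.2235] turn [-0.0001 -0.0001  0.0005] curyaw 94.2 pos [580.4 298.  199.5]
```

```bash
python3 -m inch '0 0.08 -0.02 0.03 0 0 0;0 0.1623 -0.0401 0.08 0 0 0;0 0.1623 -0.0401 0.15 0 0 0;0 0.1623 -0.0401 0.173 0 0 0;0 0.1623 -0.0401 0.173 0 0 0'; python3 -c "
from h import *
c=cap('wrist','w8')
rel([461,259,40],np.radians(94));rel([461,259,32.5],np.radians(94))"
```

```text
time_s: 15.58
position: [460.9, 257.9, 69.2]
eef_rot: [-0.001, -0.036, 0.999, -0.001]
ft_force: [-0.7, -0.0, -0.8]
width: 15.5
shift [0.0007 0.001  0.0403] turn [-0.0001 -0.0001  0.0003] curyaw 94.1 pos [461.6 258.3  70.2]
shift [0.0007 0.001  0.0503] turn [-0.0001 -0.0001  0.0003] curyaw 94.1 pos [461.6 258.3  70.2]
```

View pics/w8.png

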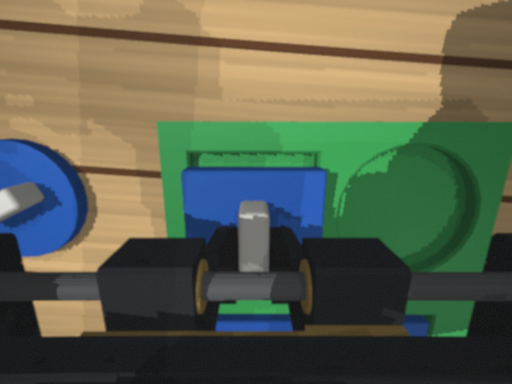

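Laterally centred: recess edge columns 187–320, cover columns 183–324. Now lowering gently.

```bash
python3 -m inch '0 0.0007 0.001 0.025 0 0 0;0 0.0007 0.001 0.04 0 0 0;0 0.0007 0.001 0.045 0 0 0;0 0.0007 0.001 0.05 0 0 0;0 0.0007 0.001 0.05 0 0 0'
```

```text
time_s: 16.25
position: [461.1, 259.1, 32.9]
eef_rot: [-0.0, -0.036, 0.999, -0.0]
ft_force: [-0.5, -0.5, -1.0]
width: 15.5
```

In the recess with no contact force. Release and back off.

```bash
python3 -m inch '0 0 0 0.0015 0 0 0;0.35 0 0 0.0015 0 0 0;0.35 0 0 0.0015 0 0 0;0.35 0 0 0.0015 0 0 0;0.35 0 0 0.0015 0 0 0;0.35 0 0 -0.06 0 0 0;0.35 0 0 -0.14 0 0 0;0.35 0 0 -0.17 0 0 0'; python3 -c "
from h import *
c=cap('wrist','w9');wrib(c,[461,259],53)
wrib(c,[466,72],41)
rel([466,72,150],np.radians(29.4));print(ctrl.observe()['width'],ctrl.observe()['joints'])"
```

```text
time_s: 17.25
position: [461.9, 259.4, 163.7]
eef_rot: [0.002, -0.036, 0.999, 0.0]
ft_force: [-0.1, 0.1, -0.3]
width: 30.9
rib [460.5 258.4] [49.2 14.9] yaw 3.6
rib [478.4  73.6] [54.9 52.4] yaw 9.5
shift [ 0.0135 -0.2499  0.0199] turn [0.0007 0.0009 0.1798] curyaw 94.1 pos [462.5 259.7 165.2]
30.91469498713348 [ 2.88443705e-01  4.10625373e-01  1.47754355e+00 -5.76154100e-04
  1.24653954e+00 -1.35413908e+00]
```

The square sits at its place: rib at (460.5,258.4), yaw 3.6°. Now the sound round.

```bash
python3 -m inch '0.6 0.0135 -0.25 0.0067 0.0007 0.0009 0.18;0.6 0.0135 -0.25 0.0067 0.0007 0.0009 0.18;0.6 0.0135 -0.25 0.0067 0.0007 0.0009 0.18;0.6 0.0135 -0.25 0.0067 0.0007 0.0009 0.18;0.6 0.0135 -0.25 0.0067 0.0007 0.0009 0.18;0.6 0.0135 -0.25 0.0067 0.0007 0.0009 0.18;0.6 0.0135 -0.25 0.0067 0.0007 0.0009 0.18;0.6 0.0135 -0.25 0.0067 0.0007 0.0009 0.18'; python3 -c "
from h import *
c=cap('wrist','w10');wrib(c,[466,72])
rel([466,72,18],np.radians(29.4))"
```

```text
time_s: 18.3
position: [465.8, 72.0, 159.5]
eef_rot: [-0.0, 0.504, 0.864, -0.0]
ft_force: [-0.8, -0.5, -0.3]
width: 53.1
rib [466.3  71.6] [14.6 47.4] yaw 119.5
shift [-0.0002  0.0003  0.1888] turn [-0.     -0.0001  0.0003] curyaw 29.5 pos [465.8  72.  159.6]
```

```bash
python3 -m inch '0.6 0 0 0.06 0 0 0;0.6 0 0 0.12 0 0 0;0.6 0 0 0.17 0 0 0;0.6 0 0 0.188 0 0 0;0.6 0 0 0.188 0 0 0;0 0 0 0.188 0 0 0;0 0 0 0.188 0 0 0;0 0 0 0.188 0 0 0;0 0 0 0.188 0 0 0;0 0 0 0.12 0 0 0;0 0 0 0 0 0 0;0 0 0 0 0 0 0' 35; python3 -c "
from h import *
rel([452.5,372,125],np.radians(94));rel([452.5,372,70],np.radians(94))"
```

```text
time_s: 19.85
position: [466.4, 72.0, 162.7]
eef_rot: [0.002, 0.504, 0.864, 0.001]
ft_force: [0.1, 0.7, -1.1]
width: 15.4
shift [0.3574 0.1807 0.0501] turn [ 0.0003  0.0006 -0.1791] curyaw 29.5 pos [466.4  72.  162.7]
shift [0.3575 0.1805 0.1234] turn [ 0.0003  0.0006 -0.1791] curyaw 29.5 pos [466.4  72.  162.7]
```

```bash
python3 -m inch '0 0.3574 0.1807 0.01 0 0.0006 -0.179;0 0.3574 0.1807 0.01 0 0.0006 -0.179;0 0.3574 0.1807 0.01 0 0.0006 -0.179;0 0.3574 0.1807 0.01 0 0.0006 -0.179;0 0.3574 0.1807 0.01 0 0.0006 -0.179;0 0.3574 0.1807 0.01 0 0.0006 -0.179;0 0.3574 0.1807 0.01 0 0.0006 -0.179;0 0.3575 0.1806 0.07 0 0.0006 -0.179;0 0.3575 0.1805 0.12 0 0.0006 -0.179;0 0.3575 0.1805 0.123 0 0.0006 -0.179'; python3 -c "
from h import *
c=cap('wrist','w11')
rel([452.5,372,32.5],np.radians(94));print(ctrl.observe()['width'])"
```

```text
time_s: 21.1
position: [451.6, 370.7, 68.5]
eef_rot: [-0.002, -0.032, 0.999, -0.0]
ft_force: [0.5, 1.2, 0.1]
width: 16.0
shift [-0.0001  0.0008  0.05  ] turn [ 0.0001 -0.0001 -0.0007] curyaw 93.7 pos [452.5 371.3  70. ]
15.846267015453414
```

View pics/w11.png

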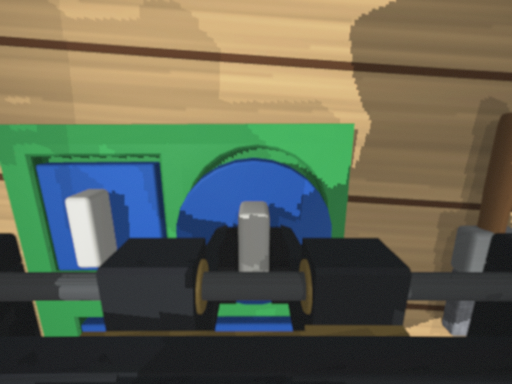

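The square is sunk in its recess at (215,100). The round is centred: recess arc apex at about column 255, cover at column 254. Lowering.

```bash
python3 -m inch '0 0 0.001 0.025 0 0 0;0 0 0.001 0.04 0 0 0;0 0 0.001 0.046 0 0 0;0 0 0.001 0.051 0 0 0;0 0 0.001 0.051 0 0 0'
```

```text
time_s: 21.78
position: [452.5, 372.1, 32.0]
eef_rot: [-0.0, -0.033, 0.999, 0.0]
ft_force: [0.1, -0.1, -1.4]
width: 15.7
```

```bash
python3 -m inch '0.35 0 0 0 0 0 0;0.35 0 0 0 0 0 0;0.35 0 0 0 0 0 0;0.35 0 0 0 0 0 0;0.35 0 0 -0.06 0 0 0;0.35 0 0 -0.14 0 0 0;0.35 -0.08 -0.03 -0.2 0 0 0;0.35 -0.16 -0.06 -0.22 0 0 0;0.35 -0.16 -0.06 -0.22 0 0 0'; python3 -c "
from h import *
c=cap('wrist','w12');wrib(c,[461,259],53);wrib(c,[452.5,372],53)"
```

```text
time_s: 22.9
position: [578.2, 333.4, 197.9]
eef_rot: [0.001, -0.031, 1.0, 0.001]
ft_force: [-0.3, 0.2, 0.3]
width: 31.1
rib [461.6 259.4] [49.4 15.7] yaw 4.2
rib [453.1 371.7] [48.6 16.7] yaw 4.4
```

View pics/w12.png

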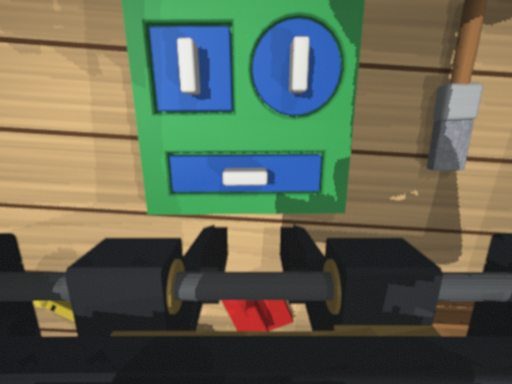

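Both covers lie home with even gaps, at (67,190) and (65,298). The oblong is untouched and the gripper is clear, so I'm handing in.

```bash
python3 -c "
from h import *
print(ctrl.hand_in())"
```

```text
the job is handed in; nothing more can be done
None
```

The job is done and handed in at about 23 s of the 72 s allowed. Both chewed covers went into the black tub first; then I laid the sound square and round covers, grip up, in their recesses.

- **Recesses:** the last wrist picture showed both sound covers sunk in with even gaps all round. Their ribs were within about 1 mm of the recess centres I had estimated, square at (461.6, 259.4) and round at (453.1, 371.7). Neither met any noticeable force on the way down. I judged "fully home" by eye and from the rib size in the picture, since there is no depth reading.
- **Tub:** a wrist picture after the second drop showed both chewed covers lying flat inside, clear of the walls. I did not look at the tub again after that.
- **Other things:** the oblong cover is still in its recess. I did not measure the whistle, keys or brush again, but no move went near them.
- **A check that disagreed:** the first top-camera estimate of the tub was about 12 mm off sideways from what the wrist camera showed. I moved the drop points to match before releasing.

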